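# Push the crate of culture plates up the loading ramp until it drops behind the lip

### The job

Slide the grey crate with the two culture plates in between the flared guides and push it up the ramp, without lifting it, until its trailing edge drops behind the raised lip and it stays there, lying flat on the ramp, when you let go. The stop unit with the lip has been clamped somewhere along the ramp, so feel for the lip and for the soft sprung buffer beyond it: from half-way up keep the push below 25 N, so that the buffer is never rammed. Keep the plates in the crate and leave the other things on the bench alone.

Things in the scene. Friction and masses are not known exactly. Their poses are not given: they have to be found in the camera images.
- stand: The low fixed stand that carries the ramp, 352 mm long. Origin: on the worktop under the middle of the ramp, 176 mm level from its foot; +x points (level) to the high end, +z up. Before the foot two upright flared plates, 22 mm high, stand on the worktop; they widen the way in from 116 mm just past the foot to about 167 mm at 49 mm before it.
- deck: The ramp's slippery white deck, 365 mm long, on which an unheld crate slides back down. Origin: middle of its foot, level with the worktop; +x points up the slope (15 degrees above level), +y left when looking up the slope, +z square off the deck. Aluminium guide strips along both sides: 118.5 mm between them, 16 mm above the deck.
- lip_nearest (a point): Point on the deck's middle line, 150 mm up from the foot: the lowest place where the lip can be; axes as the deck's. The lip is a metal bar across the deck, 6 mm high, rising over 27 mm on its downhill side and dropping square on its uphill side to the same flat deck. It belongs to a stop unit that is clamped at a new place each time; this place is not measured.
- lip_farthest (a point): Point on the deck's middle line, 190 mm up from the foot: the highest place where the lip's square face can be; axes as the deck's. 133 mm uphill of the lip's square face, on the same stop unit, is a black rubber buffer, 85 mm wide, 9 to 31 mm above the deck, on springs: about 2 N to start it, 1.4 N per mm, 7 mm of travel, then rigid.
- crate: Open grey plastic crate, 130 mm long (x) x 112 mm wide (y) x 40 mm high, walls and floor 4 mm, 0.5 to 0.95 kg, flat underside with square edges; standing before the flared guides, turned by up to 0.2 rad and up to 12 mm off the ramp's middle line. Origin: middle of its underside; +x points to its leading (ramp) end, +z up.
- crate_front (a point): Middle of the crate's leading lower edge (crate frame x = +65 mm, z = 0); axes as the crate's.
- crate_rear (a point): Middle of the crate's trailing lower edge (crate frame x = -65 mm, z = 0), the edge that has to drop behind the lip; push on the end wall above it. Axes as the crate's.
- dish_low: Closed round culture plate, 91 mm across, 15 mm high, loose on the crate's floor. Origin: middle of its underside.
- dish_top: A second such plate, lying on the first, its top 34 mm above the crate's underside. Origin: middle of its underside.
- stock_bottle: Pale screw bottle with a blue cap, 64 mm across, 159 mm high, standing beyond the crate, before the monitor; leave it alone. Origin: middle of its underside.
- beaker: Small glass beaker, 57 mm across, 70 mm high, left of the bottle; leave it alone. Origin: middle of its underside.
- tape: Roll of tape lying flat, 71 mm across, 19 mm high, right of the bottle; leave it alone. Origin: middle of its underside.
Things that resemble listed ones, but are neither listed nor needed, are in the scene too. What is shaped like the dish_top but blue is not meant.

How it is judged:
By the outcome, as a careful person would: the job done as asked, in the order asked, and still so for the second after the job is handed in, with the robot touching nothing.
It also fails if it takes over 64 s, if anything falls off the work surface, if the arm or the gripper's body presses on something with over 40 N, if the wrist force passes 120 N, or if a joint passes its speed limit or range.

### The arm

A 7-joint arm with a two-finger parallel gripper is mounted at the origin on a cart in front of the work surface, level with it; the furniture and walls round the work are solid. World frame = base frame: x ahead of the robot, y to its left, z up, the work surface at z = 0. Lengths are in m, angles in rad, forces in N, time in s.
With the tool pointing down it reaches from about 0.4 to 0.85 m from the base axis. Payload 4.5 kg.
Tool frame: the origin (TCP) lies at the very end of the fingers, on their centre line; the grasp point (between the pads) lies 19 mm behind it; y points along the fingers, x is the direction in which the jaws open and shut, and the axes are right-handed (so a half turn about y gives the same grasp; the last joint's range is limited). The gripper opens to 88 mm and grips with 3 to 60 N. Pads are 18 mm wide; open, the fingers measure 123 mm over their backs; the gripper's body (75 mm by 187 mm) begins 45 mm behind the grasp point.
Start: joints at [1.22, 0.689, -0.195, 1.565, 0.157, 0.902, -0.215], TCP at [0.235, -0.579, 0.239] pointing down, gripper open.
Joint ranges: [-3.01, 3.01], [-0.46, 2.08], [-1.47, 1.51], [0.13, 2.56], [-1, 4.14], [0.04, 2.09], [-2.66, 2.66]. Speed limits (rad/s): [2.57, 2.57, 3.14, 3.14, 3.14, 3.14, 3.14].

### API

Orientations are given as a unit quaternion [x, y, z, w].
In Python, from plant import r gives the robot as it stands.
- The arm moves only by the shell command python3 -m inch 'ROWS' [OPENING] [FORCE]. ROWS is JSON, a list of rows, each a list of 6 numbers: the shift along the tool's x, y, z in mm, then the turn, a rotation vector about the tool's x, y, z in rad. In form: [[x, y, z, ax, ay, az], ...]. A call has 1 to 12 rows; each row shifts and turns the commanded pose from where the row before left it, along the tool's axes as they then stand; what a row does not reach is not made up. A row lasts 1/12 s, in which the tool goes at most 41.7 mm and 7.16 degrees, less where a joint would pass 70% of its speed; a pose out of reach is approached as far as the arm can. A call is refused whole if a number of a shift passes 41.7 or a number of a turn 0.125, either way. A call with a gripper value outside its range is refused whole. OPENING is the finger opening in mm, from 0 to 88.1, set as the call begins (- or left out, the last holds). The fingers move at their own pace and stop on an object; FORCE is the grip in N (left out, the last holds). Time passes only in rows, so rows that do not move let the fingers close. It gives the time, the measured TCP pose, the force and the opening at its end, in the units of the state.
- r.get_state(): the state, without advancing time (a new reading comes with each control period).
- r.snapshot(name): name is "side" or "top"; returns a dict with "img" (420x560x3 uint8, red, green, blue), "range_z" (420x560 float32, m along the optical axis (not along the pixel's ray), 0 where there is no reading), "mtx" (3x3 intrinsics, pixels), "k1" (the pictures are not rectified: a ray, as slopes to the right and down, at radius r is drawn at 1 + k1 r^2 times it, then the intrinsics apply), "camera_from_world" (4x4, takes a point from world to camera coordinates). Camera axes: x right, y down, z forward; pixel columns grow to the right and rows downward; lengths in m; the calibration is good to about 2 mm. A picture is of the moment at which its call begins.
- r.finish_job(): hands the job in, once; it reports no verdict.
The state is a dict: "clock": time; "q": joint angles; "qd": joint speeds; "joint_torque": joint torques, N m; "tool_pos": TCP position; "eef_rot": TCP orientation; "contact_force": force on the tool from outside, world axes, zero at the start; "moment": the same for the moment, N m; "opening": opening from 0.0 (shut) to 1.0 (fully open).
Only numpy, scipy, OpenCV 4.12 (cv2) and the standard library are available. Lean on these libraries where they do the work, as an engineer would, in place of code of your own. Each camera call takes 0.05 s, during which the arm holds its last target.

## Working session

There is one attempt and no reset: what is moved stays moved. The work goes in short steps, Python scripts to look and compute and a shell command to move; the robot and the scene stay as the last step left them, time stands still between calls to the robot, and variables do not carry over. Pictures are saved under pics/ and viewed, and the job is handed in when it is done.

```bash
ls; mkdir -p pics; python3 - <<'E'
from plant import r
import cv2,numpy as np
s=r.get_state()
for k in s: print(k,np.round(s[k],3))
for n in("side","top"):
    d=r.snapshot(n); np.savez(f"{n}0.npz",**d); cv2.imwrite(f"pics/{n}0.png",d["img"][:,:,::-1])
    print(n,d["mtx"],d["k1"],d["camera_from_world"])
E
```

```text
pics
clock 0.0
q [ 1.22   0.69  -0.194  1.566  0.157  0.903 -0.215]
qd [ 0.001  0.001 -0.001  0.     0.    -0.001 -0.   ]
joint_torque [ 1.0000e-03 -5.2757e+01 -1.2670e+00 -1.5343e+01 -5.3000e-02  7.0000e-03
  0.0000e+00]
tool_pos [ 0.234 -0.579  0.238]
eef_rot [-0.586  0.396 -0.395  0.587]
contact_force [ 0.393  0.02  -0.604]
moment [0.015 0.011 0.024]
opening 1.001
side [[490.61491692   0.         277.21161769]
 [  0.         490.61491692 205.53991379]
 [  0.           0.           1.        ]] -0.1754765744574577 [[ 9.33100345e-01  3.59614920e-01  9.25368389e-04 -3.77633589e-01]
 [ 2.91696561e-01 -7.55361175e-01 -5.86807133e-01 -3.13528372e-01]
 [-2.10325613e-01  5.47819865e-01 -8.09726208e-01  1.46225975e+00]
 [ 0.00000000e+00  0.00000000e+00  0.00000000e+00  1.00000000e+00]]
top [[505.61498291   0.         279.65764667]
 [  0.         505.61498291 216.6533208 ]
 [  0.           0.           1.        ]] 0.032398519138703494 [[-0.00970736 -0.99991089 -0.00916376 -0.23194366]
 [-0.99884991  0.01012655 -0.04686475  0.5190904 ]
 [ 0.04695337  0.00869829 -0.99885921  1.23532139]
 [ 0.          0.          0.          1.        ]]
```

View pics/side0.png

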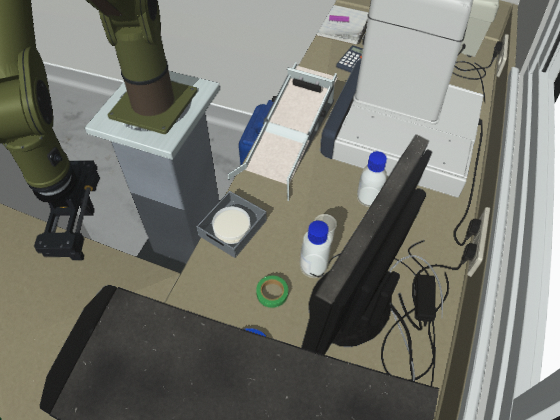

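View pics/top0.png

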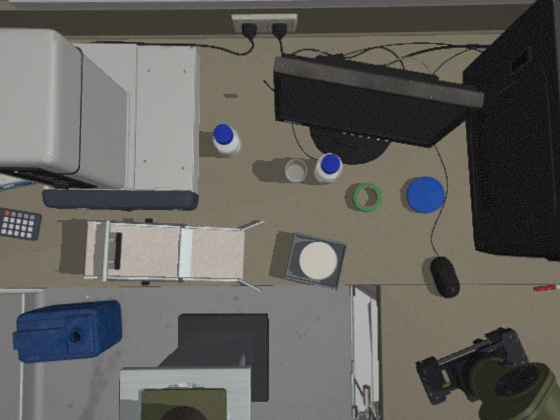

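The side view shows the crate with a white plate at about (232,225) and the ramp rising to (305,90). The top view shows the crate at (318,260) and the ramp from about (243,255) at the foot to (90,250), with a light bar at (187,250) and the black buffer at (115,250). Next I'll enlarge and measure.

```bash
cat > h.py <<'E'
import numpy as np,cv2
def load(n): return dict(np.load(n))
def rays(d,uv):
    uv=np.asarray(uv,float).reshape(-1,2);K=d["mtx"]
    p=(uv-[K[0,2],K[1,2]])/[K[0,0],K[1,1]]
    k=float(d["k1"]);rd=np.linalg.norm(p,axis=1);ru=rd.copy()
    for _ in range(30): ru=rd/(1+k*ru**2)
    return np.c_[p*(ru/np.maximum(rd,1e-12))[:,None],np.ones(len(p))]
def plane(d,uv,z=0.,n=(0,0,1),p0=None):
    T=d["camera_from_world"];R=T[:3,:3];c=-R.T@T[:3,3];w=rays(d,uv)@R
    n=np.asarray(n,float);p0=np.array([0,0,z]) if p0 is None else np.asarray(p0)
    return c+w*(((p0-c)@n)/(w@n))[:,None]
def depth(d,uv):
    T=d["camera_from_world"];R=T[:3,:3];uv=np.asarray(uv,int).reshape(-1,2)
    z=d["range_z"][uv[:,1],uv[:,0]]
    return (rays(d,uv)*z[:,None]-T[:3,3])@R
def proj(d,P):
    T=d["camera_from_world"];c=np.asarray(P).reshape(-1,3)@T[:3,:3].T+T[:3,3];p=c[:,:2]/c[:,2:]
    p=p*(1+float(d["k1"])*(p**2).sum(1))[:,None];K=d["mtx"];return p*[K[0,0],K[1,1]]+[K[0,2],K[1,2]]
def crop(d,x0,y0,x1,y1,s,name):
    im=cv2.resize(d["img"][y0:y1,x0:x1,::-1],None,fx=s,fy=s,interpolation=cv2.INTER_CUBIC);cv2.imwrite(name,im)
E
python3 - <<'E'
from h import *
t=load("top0.npz");s=load("side0.npz")
crop(t,75,205,355,300,2.85,"pics/c1.png")
crop(s,185,55,345,260,2.9,"pics/c2.png")
g=[(u,v) for v in (232,250,270) for u in range(85,250,10)]
P=depth(t,g)
for a,b in zip(g,P): print(a,np.round(b*1000).astype(int)) if a[1]==250 else 0
print("crate rim/floor")
for a in [(318,260),(292,240),(318,236),(343,262),(290,275),(340,288),(345,240)]: print(a,np.round(depth(t,[a])[0]*1000))
E
```

```text
(85, 250) [439 247  -3]
(95, 250) [441 188  90]
(105, 250) [441 153 123]
(115, 250) [440 146  77]
(125, 250) [440 124  73]
(135, 250) [439 103  67]
(145, 250) [439  80  65]
(155, 250) [439  59  53]
(165, 250) [438  36  52]
(175, 250) [438  14  45]
(185, 250) [438  -9  40]
(195, 250) [437 -31  27]
(205, 250) [437 -55  24]
(215, 250) [436 -78  17]
(225, 250) [ 436 -102    8]
(235, 250) [ 436 -126    4]
(245, 250) [ 435 -150   -2]
crate rim/floor
(318, 260) [ 410. -329.   35.]
(292, 240) [ 459. -267.   -5.]
(318, 236) [ 468. -332.   -1.]
(343, 262) [ 405. -388.   37.]
(290, 275) [ 373. -261.   -2.]
(340, 288) [ 259. -477. -855.]
(345, 240) [ 458. -398.   -1.]
```

View pics/c1.png

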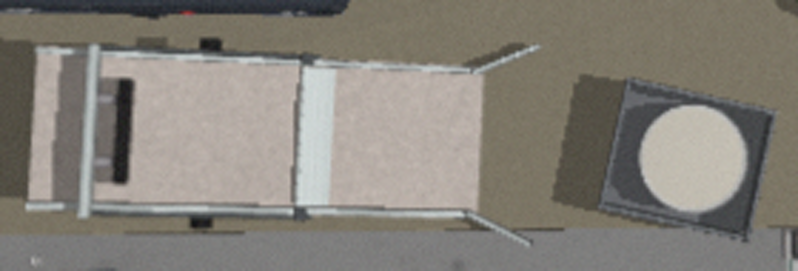

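View pics/c2.png

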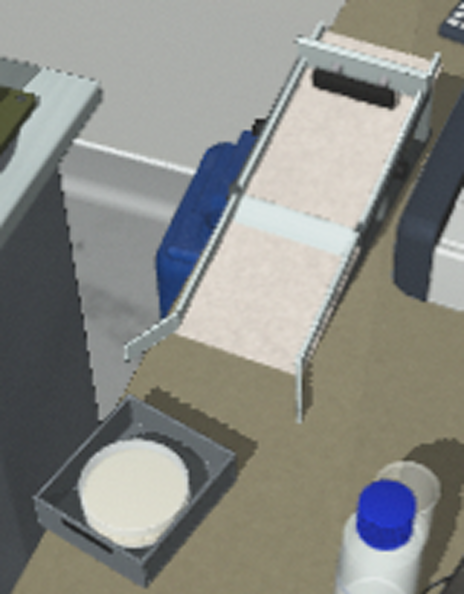

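```bash
python3 - <<'E'
from h import *
t=load("top0.npz");s=load("side0.npz")
c=lambda p:(np.array(p)/2.85+[75,205]-0.32)
c2=lambda p:(np.array(p)/2.9+[185,55]-0.33)
foot=plane(t,[c((482,72)),c((478,212))]);print("foot",foot.round(4)*1e3)
f2=plane(s,[c2((180,332)),c2((298,372))]);print("foot side",f2.round(4)*1e3)
a=np.radians(15)
m=foot.mean(0);d=foot[0]-foot[1]; print("yaw of foot", np.degrees(np.arctan2(d[1],d[0])))
# deck plane normal, up dir = +y approx
for yaw in (0,):
  up=np.array([0,1,0.]);n=np.array([0,-np.sin(a),np.cos(a)])
  def pl(d,pts,h,cc): return plane(d,[cc(p) for p in pts],n=n,p0=m+n*h)
  for nm,d,cc,pts,h in [("lipfacetop",t,c,[(302,68),(298,207)],.006),("lip low edge",t,c,[(335,68),(330,207)],0),
     ("buffer front top",t,c,[(133,80),(129,183)],.031),("stripU",t,c,[(37,50),(120,53),(475,70)],.016),("stripL",t,c,[(28,207),(120,207),(465,212)],.016),
     ("side lipface",s,c2,[(241,196),(358,234)],.006),("side lip low",s,c2,[(232,218),(350,252)],0),("side buffer top",s,c2,[(315,70),(397,98)],.031)]:
    P=pl(d,pts,h,cc);sl=(P-m)@np.array([0,np.cos(a),np.sin(a)])
    print(nm,(P*1e3).round(1).tolist(),"s",(sl*1e3).round(1))
# depth fit of deck
t_=[(u,v) for v in range(235,275,4) for u in list(range(130,178,3))+list(range(196,238,3))]
P=depth(t,t_);P=P[(P[:,2]>-.01)&(P[:,2]<.11)]
A=np.c_[P[:,:2],np.ones(len(P))];co=np.linalg.lstsq(A,P[:,2],rcond=None)[0];print("plane",co,"zero y at x=.44",-(co[2]+.44*co[0])/co[1],np.degrees(np.arctan(np.hypot(co[0],co[1]))),"yaw of updir",np.degrees(np.arctan2(co[1],co[0])), np.std(A@co-P[:,2]))
# crate rim
R=[(629,79),(774,112),(745,238),(601,207)]
P=plane(t,[c(p) for p in R],.04);print("rim",(P*1e3).round(1).tolist(),"ctr",P.mean(0))
for i in range(4): 
  d=P[(i+1)%4]-P[i];print(np.linalg.norm(d),np.degrees(np.arctan2(d[1],d[0])))
R=[(132,399),(235,456),(147,585),(36,499)]
P=plane(s,[c2(p) for p in R],.04);print("rim side",(P*1e3).round(1).tolist(),"ctr",P.mean(0))
for i in range(4): 
  d=P[(i+1)%4]-P[i];print(np.linalg.norm(d),np.degrees(np.arctan2(d[1],d[0])))
E
```

```text
foot [[ 485.1 -147.6    0. ]
 [ 363.7 -143.4    0. ]]
foot side [[ 372.7 -142.7    0. ]
 [ 490.2 -147.8    0. ]]
yaw of foot -1.9837694916159934
lipfacetop [[489.1, 0.2, 45.2], [372.9, 3.3, 46.1]] s [152.4 155.6]
lip low edge [[489.1, -25.2, 32.2], [371.7, -21.1, 33.3]] s [124.5 128.7]
buffer front top [[479.4, 122.9, 104.0], [397.5, 125.4, 104.7]] s [286.2 288.7]
stripU [[503.9, 197.7, 108.5], [501.5, 137.3, 92.3], [486.5, -142.9, 17.2]] s [359.6 297.    6.9]
stripL [[379.8, 203.1, 109.9], [377.7, 136.5, 92.1], [365.3, -133.9, 19.7]] s [365.1 296.2  16.3]
side lipface [[376.9, -0.4, 45.1], [496.5, -6.2, 43.5]] s [151.8 145.7]
side lip low [[375.5, -20.2, 33.6], [494.3, -21.4, 33.2]] s [129.7 128.5]
side buffer top [[402.9, 130.1, 105.9], [489.1, 122.2, 103.8]] s [293.6 285.4]
plane [0.00972117 0.2656062  0.03440594] zero y at x=.44 -0.14564136403113853 14.884193313154004 yaw of updir 87.90391469274951 0.0023662449398251214
rim [[477.1, -274.8, 40.0], [448.2, -396.4, 40.0], [343.1, -370.4, 40.0], [369.9, -250.0, 40.0]] ctr [ 0.40959577 -0.32288556  0.04      ]
0.12499937976973713 -103.38035111648753
0.1082823014368116 166.10912452479783
0.12328995053300304 77.41922092614365
0.11000108084074463 -12.986252854543125
rim side [[379.0, -256.4, 40.0], [483.0, -279.8, 40.0], [464.8, -418.5, 40.0], [348.0, -377.8, 40.0]] ctr [ 0.41870123 -0.33312801  0.04      ]
0.10661056273024072 -12.724981925820126
0.13982515382864225 -97.46965405436976
0.12363269869556055 160.81311630554342
0.12537036692559203 75.70749450491977
```

```bash
cat >> h.py <<'E'
from scipy.spatial.transform import Rotation as Ro
def goal(state,pos,yaw,tilt=0.,flip=False):
    """heading yaw (deg) of push dir; tilt (deg) pitches tool so fingers are square to a slope"""
    h=np.array([np.cos(np.radians(yaw)),np.sin(np.radians(yaw)),0]);z=np.array([0,0,1.])
    t=np.radians(tilt);up=h*np.cos(t)+z*np.sin(t);n=z*np.cos(t)-h*np.sin(t)
    ya=-n; best=None
    for sg in(1,-1):
        za=sg*up;xa=np.cross(ya,za);G=Ro.from_matrix(np.c_[xa,ya,za])
        C=Ro.from_quat(state["eef_rot"]);rv=(C.inv()*G).as_rotvec()
        if best is None or np.linalg.norm(rv)<np.linalg.norm(best[1]):
            best=(sg,rv,C.inv().apply(np.asarray(pos)-state["tool_pos"])*1e3,G)
    print("zsign",best[0],"rv",best[1].round(4),"shift(tool axes) mm",best[2].round(1),"world shift",((np.asarray(pos)-state["tool_pos"])*1e3).round(1))
    return best
E
python3 - <<'E'
from h import *
from plant import r
s=r.get_state()
print(Ro.from_quat(s["eef_rot"]).as_matrix().round(3))
goal(s,(0.388,-0.418,0.10),77)
E
```

```text
[[ 0.375 -0.001  0.927]
 [-0.927  0.001  0.375]
 [-0.002 -1.    -0.   ]]
zsign 1 rv [-7.00e-04 -9.59e-01 -1.50e-03] shift(tool axes) mm [-91.1 138.1 202.8] world shift [ 153.6  160.8 -138. ]
```

```bash
python3 -m inch '[[0,0,0,0,-0.12,0],[0,0,0,0,-0.12,0],[0,0,0,0,-0.12,0],[0,0,0,0,-0.12,0],[0,0,0,0,-0.12,0],[0,0,0,0,-0.12,0],[0,0,0,0,-0.12,0],[0,0,0,0,-0.12,0],[0,0,0,0,0,0]]' 56; python3 - <<'E'
from h import *
from plant import r
goal(r.get_state(),(0.388,-0.418,0.10),77)
E
```

```text
clock: 0.85
tool_pos: [0.2341, -0.5791, 0.2381]
eef_rot: [-0.702, 0.079, -0.079, 0.703]
contact_force: [0.3, 0.3, -0.3]
opening: 0.635
zsign 1 rv [-0.0012  0.0036 -0.0005] shift(tool axes) mm [114.4 138.3 191. ] world shift [ 153.9  161.1 -138.1]
```

```bash
python3 -m inch '[[23,0,30,0,0,0],[23,10,30,0,0,0],[23,20,30,0,0,0],[23,26,30,0,0,0],[22,26,30,0,0,0],[0,26,30,0,0,0],[0,15,11,0,0,0],[0,15,0,0,0,0],[0,0,0,0,0,0]]' 56; python3 - <<'E'
from h import *
from plant import r
goal(r.get_state(),(0.388,-0.418,0.10),77)
for n in("top","side"):
    d=r.snapshot(n);np.savez(n+"1.npz",**d)
    crop(d,*((230,180,420,320) if n=="top" else (120,140,310,280)),4,f"pics/{n}1.png")
E
```

```text
clock: 1.6
tool_pos: [0.3819, -0.421, 0.1031]
eef_rot: [-0.701, 0.082, -0.078, 0.704]
contact_force: [0.1, 0.1, -0.9]
opening: 0.637
zsign 1 rv [-0.0028  0.0005 -0.0051] shift(tool axes) mm [5.3 3.1 4.3] world shift [ 6.1  3.  -3.1]
```

View pics/top1.png

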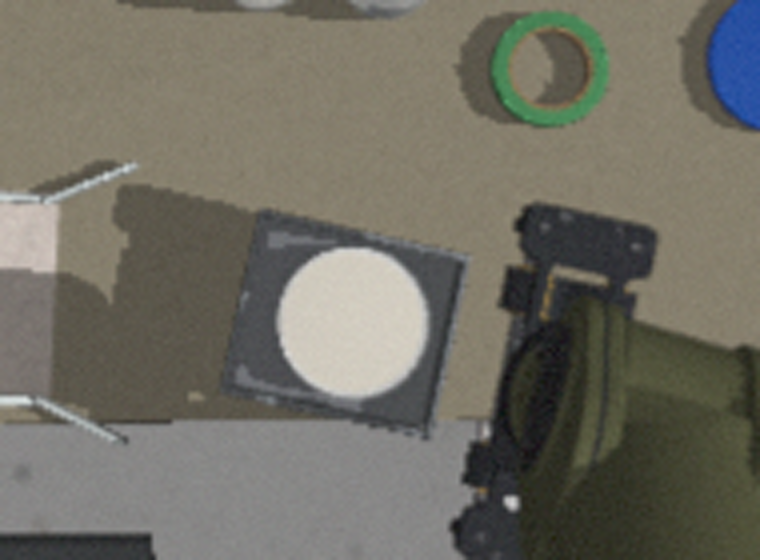

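View pics/side1.png

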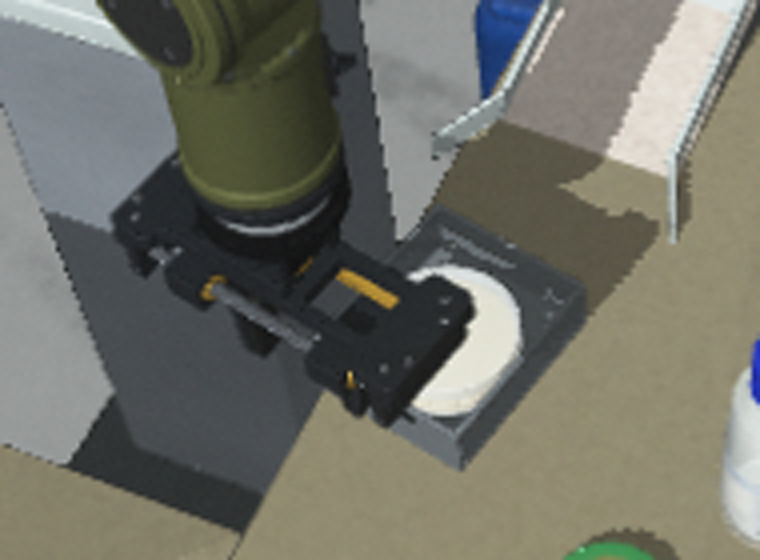

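The top crop shows the crate rim corners at about (262,212), (470,256), (430,437) and (222,392). The gripper is behind its rear wall and clear of it. I'll re-measure from these corners.

```bash
python3 - <<'E'
from h import *
from plant import r
t=load("top1.npz")
c=lambda p:(np.array(p)/4+[230,180]-0.37)
P=plane(t,[c(p) for p in [(262,211),(471,256),(431,438),(221,393)]],.04)
print(P.round(4)*1e3,P.mean(0))
print([np.linalg.norm(P[i]-P[i-1]).round(4) for i in range(4)])
ax=(P[0]-P[1]+P[3]-P[2])[:2];ay=(P[3]-P[0]+P[2]-P[1])[:2]
yaw=np.degrees(np.arctan2(ax[1],ax[0]));print(yaw,np.degrees(np.arctan2(ay[1],ay[0]))-90)
h=ax/np.linalg.norm(ax);print("rear",P.mean(0)[:2]-.065*h)
F=plane(t,[c(p) for p in [(58,205),(53,397)]]);print("foot",F)
G=plane(t,[c(p) for p in [(135,166),(125,441)]],.022);print("flare tips",G)
E
python3 -m inch '[[5,20,0,0,0,0],[0,30,0,0,0,0],[0,30,0,0,0,0],[0,10,0,0,0,0],[0,0,0,0,0,0]]' 56
```

```text
[[ 477.2 -274.2   40. ]
 [ 449.  -399.1   40. ]
 [ 340.8 -373.4   40. ]
 [ 368.6 -248.4   40. ]] [ 0.40891267 -0.32376294  0.04      ]
[np.float64(0.1116), np.float64(0.128), np.float64(0.1112), np.float64(0.1281)]
77.38315304827644 76.66318546719091
rear [ 0.39471471 -0.38719336]
foot [[ 0.48278964 -0.14835636  0.        ]
 [ 0.36416503 -0.14454412  0.        ]]
flare tips [[ 0.50570546 -0.19730198  0.022     ]
 [ 0.33886424 -0.18989351  0.022     ]]
clock: 2.12
tool_pos: [0.3865, -0.4247, 0.0145]
eef_rot: [-0.702, 0.081, -0.079, 0.703]
contact_force: [-0.6, -0.3, 0.6]
opening: 0.636
```

```bash
python3 -m inch '[[0,0,8,0,0,0],[0,0,8,0,0,0],[0,0,3,0,0,0],[0,0,3,0,0,0]]'; python3 -m inch '[[0,0,3,0,0,0],[0,0,3,0,0,0],[0,0,3,0,0,0]]';python3 -m inch '[[0,0,3,0,0,0],[0,0,3,0,0,0],[0,0,3,0,0,0]]'
```

```text
clock: 2.45
tool_pos: [0.3938, -0.4027, 0.0173]
eef_rot: [0.703, -0.079, 0.08, -0.702]
contact_force: [-0.8, 0.2, -0.1]
opening: 0.634
clock: 2.7
tool_pos: [0.3947, -0.3959, 0.0164]
eef_rot: [0.704, -0.08, 0.08, -0.702]
contact_force: [-0.9, -5.6, 2.7]
opening: 0.633
clock: 2.95
tool_pos: [0.3964, -0.3881, 0.0164]
eef_rot: [0.704, -0.08, 0.081, -0.701]
contact_force: [-1.3, -4.9, 4.8]
opening: 0.633
```

```bash
python3 -m inch '[[0,0,5,0,0,0],[0,0,5,0,0,0],[0,0,5,0,-0.02,0],[0,0,5,0,-0.02,0],[0,0,5,0,-0.02,0],[0,0,5,0,-0.02,0],[0,0,5,0,-0.02,0]]'; python3 -m inch '[[0,0,5,0,-0.02,0],[0,0,5,0,-0.02,0],[0,0,5,0,-0.02,0],[0,0,5,0,-0.01,0],[0,0,0,0,0,0]]'; python3 - <<'E'
from h import *
from plant import r
s=r.get_state();goal(s,(0.388,-0.418,0.10),87.2)
for n in("top","side"):
    d=r.snapshot(n);np.savez(n+"2.npz",**d)
    crop(d,*((200,180,390,320) if n=="top" else (170,100,360,240)),4,f"pics/{n}2.png")
E
```

```text
clock: 3.53
tool_pos: [0.4046, -0.3526, 0.0163]
eef_rot: [0.707, -0.043, 0.045, -0.705]
contact_force: [0.7, -5.4, 3.2]
opening: 0.635
clock: 3.95
tool_pos: [0.4064, -0.3309, 0.0161]
eef_rot: [0.707, -0.019, 0.02, -0.707]
contact_force: [0.8, -2.1, 1.1]
opening: 0.632
zsign 1 rv [ 0.0002 -0.0052  0.0014] shift(tool axes) mm [-13.5 -83.9 -88. ] world shift [-18.4 -87.1  83.9]
```

View pics/top2.png

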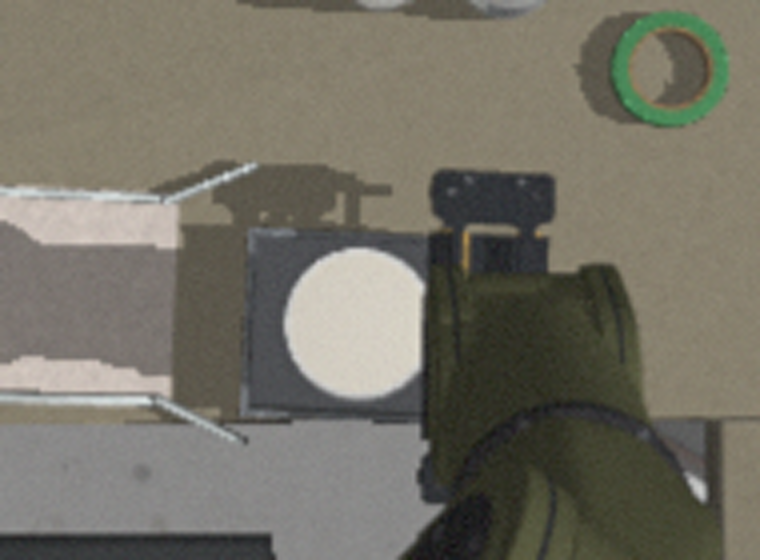

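View pics/side2.png

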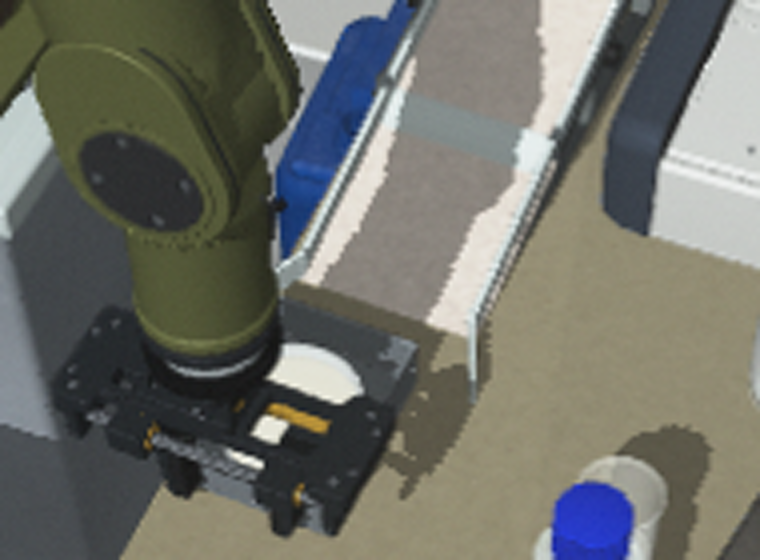

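The top crop shows the crate squared up. Its front corners are at about (248,230) and (242,414), at the flare mouth. I'll check its offset and yaw.

```bash
python3 - <<'E'
from h import *
t=load("top2.npz")
c=lambda p:(np.array(p)/4+[200,180]-0.37)
P=plane(t,[c(p) for p in [(247,229),(241,415)]],.04);d=P[0]-P[1]
print(P,np.linalg.norm(d),np.degrees(np.arctan2(d[1],d[0]))+90)
m=P.mean(0);print("offset from ramp line",m[0]-(0.4235+0.047*(m[1]+.1464)))
Q=plane(t,[c(p) for p in [(300,230),(420,236),(300,417),(400,422)]],.04);print(Q)
for a,b in((0,1),(2,3)):
  d=Q[a]-Q[b];print(np.degrees(np.arctan2(d[1],d[0])))
E
```

```text
[[ 0.46717406 -0.19292255  0.04      ]
 [ 0.35607048 -0.18846467  0.04      ]] 0.11119297788247513 87.70231688286584
offset from ramp line -0.009795926927341214
[[ 0.46626057 -0.22477254  0.04      ]
 [ 0.46196149 -0.29679571  0.04      ]
 [ 0.35455933 -0.22374643  0.04      ]
 [ 0.35106429 -0.28348468  0.04      ]]
86.58405132783503
86.65167785552386
```

```bash
python3 -m inch '[[1,0,4,0,0,0],[2,0,4,0,0,0],[2,0,4,0,0,0],[2,0,4,0,0,0],[2,0,4,0,0,0],[2,0,4,0,0,0],[0,0,0,0,0,0]]'; python3 - <<'E'
from h import *
from plant import r
for n in("top",):
    d=r.snapshot(n);np.savez(n+"3.npz",**d)
    crop(d,*((200,180,390,320) if n=="top" else (170,100,360,240)),4,f"pics/{n}3.png")
E
```

```text
clock: 4.63
tool_pos: [0.4186, -0.3061, 0.0156]
eef_rot: [-0.706, 0.019, -0.019, 0.707]
contact_force: [-0.3, 0.0, -0.8]
opening: 0.636
```

View pics/top3.png

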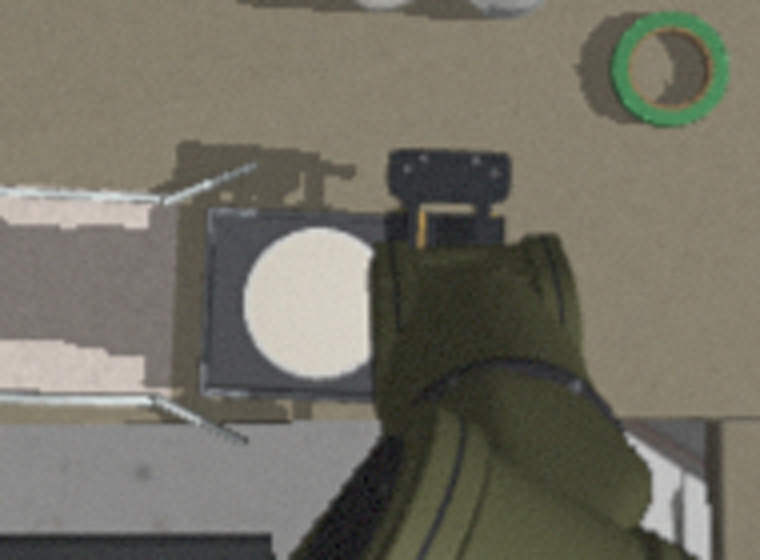

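The top crop shows the front corners at about (209,209) and (203,393), now inside the flare.

```bash
python3 - <<'E'
from h import *
t=load("top3.npz")
c=lambda p:(np.array(p)/4+[200,180]-0.37)
P=plane(t,[c(p) for p in [(208,208),(202,394)]],.04);d=P[0]-P[1]
print(P,np.linalg.norm(d),np.degrees(np.arctan2(d[1],d[0]))+90)
m=P.mean(0);print("offset from ramp line",m[0]-(0.4235+0.047*(m[1]+.1464)))
Q=plane(t,[c(p) for p in [(230,209),(370,213),(230,396),(370,404)]],.04)
for a,b in((0,1),(2,3)):
  d=Q[a]-Q[b];print(np.degrees(np.arctan2(d[1],d[0])))
E
```

```text
[[ 0.48002384 -0.16956356  0.04      ]
 [ 0.36878076 -0.16521035  0.04      ]] 0.11132822408328025 87.75902082988429
offset from ramp line 0.0018886826040981908
87.79868739107025
86.2282499944745
```

```bash
python3 -m inch '[[0,0,5,0,0,0],[0,0,5,0,0,0],[0,0,5,0,0,0],[0,0,5,0,0,0],[0,0,5,0,0,0]]'; python3 -m inch '[[0,0,4,0.005,0,0],[0,0,4,0.008,0,0],[0,0,4,0.008,0,0],[0,0,4,0.008,0,0]]'; python3 -m inch '[[0,0.2,4,0.008,0,0],[0,0.2,4,0.008,0,0],[0,0.2,4,0.008,0,0],[0,0.3,4,0.008,0,0]]'; python3 - <<'E'
from h import *
from plant import r
for n in("top","side"):
    d=r.snapshot(n);np.savez(n+"4.npz",**d)
    crop(d,*((160,180,350,320) if n=="top" else (170,100,360,240)),4,f"pics/{n}4.png")
E
```

```text
clock: 5.1
tool_pos: [0.4193, -0.2826, 0.0157]
eef_rot: [0.707, -0.02, 0.02, -0.707]
contact_force: [-0.1, -2.4, -1.1]
opening: 0.638
clock: 5.43
tool_pos: [0.4199, -0.267, 0.0159]
eef_rot: [-0.696, 0.02, -0.02, 0.717]
contact_force: [-0.6, -2.7, -0.9]
opening: 0.633
clock: 5.77
tool_pos: [0.4209, -0.2509, 0.0157]
eef_rot: [-0.685, 0.019, -0.021, 0.728]
contact_force: [0.3, -2.2, -2.1]
opening: 0.637
```

View pics/top4.png

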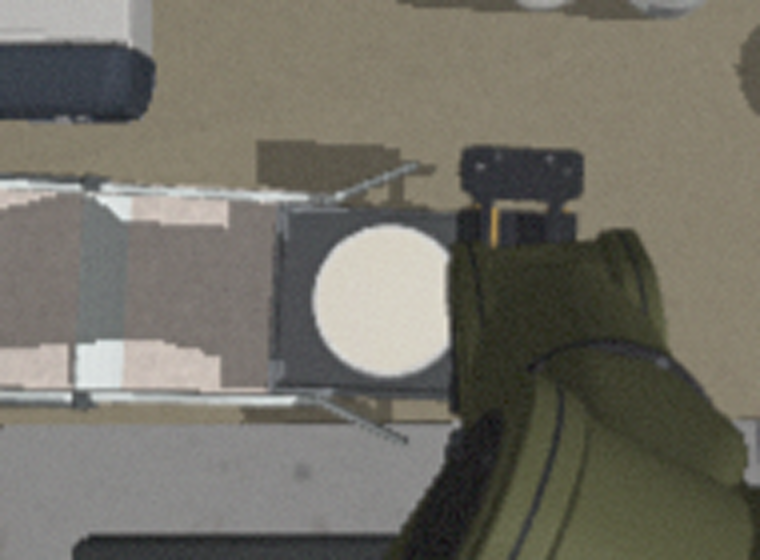

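View pics/side4.png

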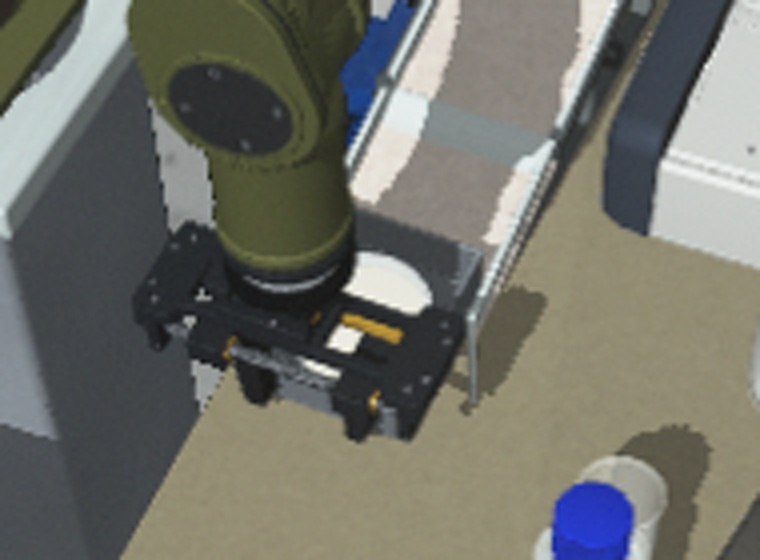

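The crate sits cleanly between the guide strips, with its front edge at about (275,300) in the top crop. Forces are low, so I'll continue.

```bash
python3 -m inch '[[0,0.3,4,0.008,0,0],[0,0.3,4,0.008,0,0],[0,0.3,4,0.008,0,0],[0,0.4,4,0.008,0,0],[0,0.4,4,0.008,0,0],[0,0.4,4,0.008,0,0]]'; python3 -m inch '[[0,0.5,4,0.008,0,0],[0,0.5,4,0.008,0,0],[0,0.5,4,0.008,0,0],[0,0.5,4,0.008,0,0],[0,0.6,4,0.008,0,0],[0,0.6,4,0.008,0,0]]'; python3 -m inch '[[0,0.6,4,0.008,0,0],[0,0.6,4,0.008,0,0],[0,0.7,4,0.008,0,0],[0,0.7,4,0.008,0,0]]'
```

```text
clock: 6.37
tool_pos: [0.4223, -0.2267, 0.0155]
eef_rot: [-0.667, 0.019, -0.021, 0.745]
contact_force: [0.1, -2.2, -2.8]
opening: 0.635
clock: 6.87
tool_pos: [0.4236, -0.2026, 0.0154]
eef_rot: [-0.649, 0.018, -0.021, 0.76]
contact_force: [-0.6, -2.9, -3.0]
opening: 0.633
clock: 7.2
tool_pos: [0.4245, -0.1864, 0.0156]
eef_rot: [-0.637, 0.018, -0.022, 0.771]
contact_force: [0.6, -2.5, -2.2]
opening: 0.636
```

```bash
python3 -m inch '[[0,0.7,4,0.009,0,0],[0,0.8,4,0.009,0,0],[0,0.8,4,0.009,0,0],[0,0.8,4,0.009,0,0]]'; python3 -m inch '[[0,0.9,4,0.009,0,0],[0,0.9,4,0.009,0,0],[0,0.8,4,0.009,0,0],[0,0.5,4,0.009,0,0]]';  python3 - <<'E'
from h import *
from plant import r
s=r.get_state();goal(s,(0.4235,-.1464,.0),87.2,15)
for n in("top","side"):
    d=r.snapshot(n);np.savez(n+"5.npz",**d)
    crop(d,*((100,180,290,320) if n=="top" else (200,50,390,190)),4,f"pics/{n}5.png")
E
```

```text
clock: 7.53
tool_pos: [0.4254, -0.1701, 0.0157]
eef_rot: [-0.623, 0.017, -0.022, 0.782]
contact_force: [-0.2, -2.1, -3.4]
opening: 0.636
clock: 7.87
tool_pos: [0.4266, -0.1552, 0.0166]
eef_rot: [-0.609, 0.017, -0.023, 0.792]
contact_force: [-1.2, -5.6, 2.6]
opening: 0.641
zsign 1 rv [ 0.0018 -0.0077  0.0027] shift(tool axes) mm [-3.6 18.3  4. ] world shift [ -3.1   8.8 -16.6]
```

View pics/top5.png

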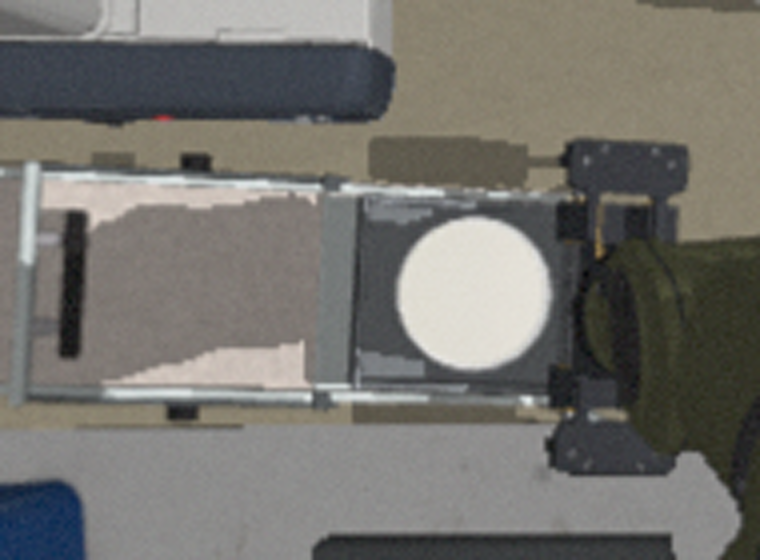

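View pics/side5.png

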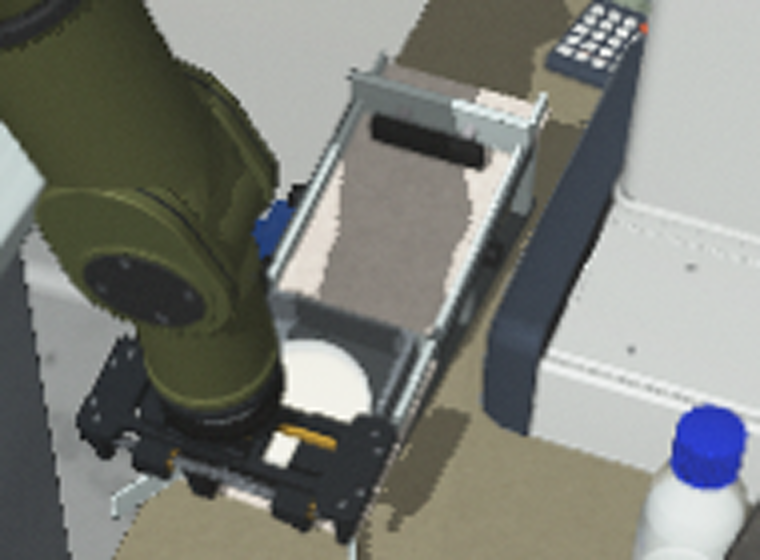

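The crate's front is at the start of the lip wedge and its rear is at the foot, with both plates inside. Now pushing along the slope.

```bash
python3 -m inch '[[0,0,3,0,0,0],[0,0,3,0,0,0],[0,0,3,0,0,0],[0,0,3,0,0,0]]'; python3 -m inch '[[0,0,3,0,0,0],[0,0,3,0,0,0],[0,0,3,0,0,0],[0,0,3,0,0,0]]';python3 -m inch '[[0,0,3,0,0,0],[0,0,3,0,0,0],[0,0,3,0,0,0],[0,0,3,0,0,0]]'
```

```text
clock: 8.3
tool_pos: [0.4272, -0.1434, 0.0197]
eef_rot: [-0.609, 0.017, -0.023, 0.792]
contact_force: [-0.9, -5.6, 0.4]
opening: 0.638
clock: 8.63
tool_pos: [0.4278, -0.1312, 0.0229]
eef_rot: [-0.609, 0.017, -0.022, 0.793]
contact_force: [-0.3, -4.9, 1.7]
opening: 0.637
clock: 8.97
tool_pos: [0.4284, -0.1195, 0.026]
eef_rot: [-0.609, 0.017, -0.022, 0.793]
contact_force: [-0.6, -4.8, 2.4]
opening: 0.633
```

```bash
python3 -m inch '[[0,0,4,0,0,0],[0,0,4,0,0,0],[0,0,4,0,0,0],[0,0,4,0,0,0],[0,0,4,0,0,0],[0,0,4,0,0,0]]'; python3 -m inch '[[0,0,4,0,0,0],[0,0,4,0,0,0],[0,0,4,0,0,0],[0,0,4,0,0,0],[0,0,4,0,0,0],[0,0,4,0,0,0]]';python3 -m inch '[[0,0,4,0,0,0],[0,0,4,0,0,0],[0,0,4,0,0,0],[0,0,4,0,0,0]]';python3 - <<'E'
from h import *
from plant import r
s=r.get_state();goal(s,(0.4235,-.1464,.0),87.2,15)
for n in("top","side"):
    d=r.snapshot(n);np.savez(n+"6.npz",**d)
    crop(d,*((80,180,270,320) if n=="top" else (200,50,390,190)),4,f"pics/{n}6.png")
E
```

```text
clock: 9.47
tool_pos: [0.4295, -0.0964, 0.0322]
eef_rot: [-0.609, 0.017, -0.022, 0.793]
contact_force: [0.4, -5.1, 2.7]
opening: 0.635
clock: 9.97
tool_pos: [0.4306, -0.0733, 0.0383]
eef_rot: [-0.609, 0.017, -0.022, 0.793]
contact_force: [-0.1, -6.0, 1.9]
opening: 0.63
clock: 10.3
tool_pos: [0.4314, -0.057, 0.0424]
eef_rot: [-0.609, 0.017, -0.022, 0.793]
contact_force: [0.7, -2.4, -2.2]
opening: 0.637
zsign 1 rv [ 0.0003 -0.0066  0.001 ] shift(tool axes) mm [ -2.9  17.8 -97.6] world shift [ -7.9 -89.4 -42.4]
```

View pics/top6.png

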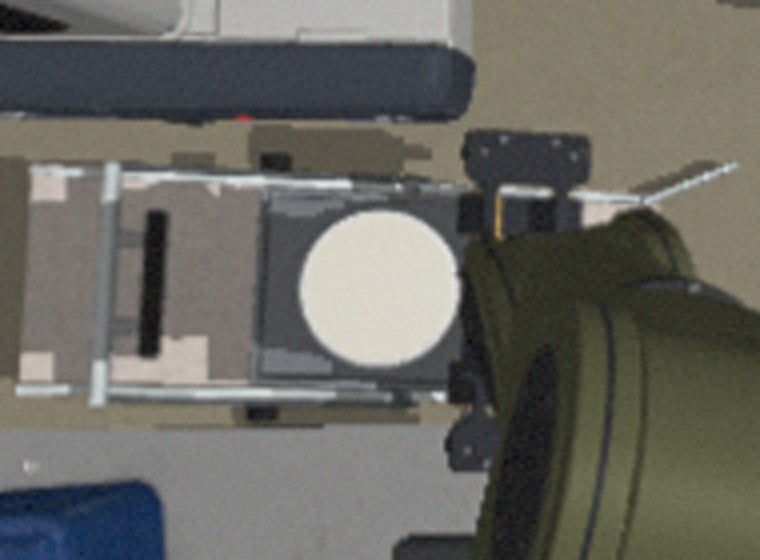

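View pics/side6.png

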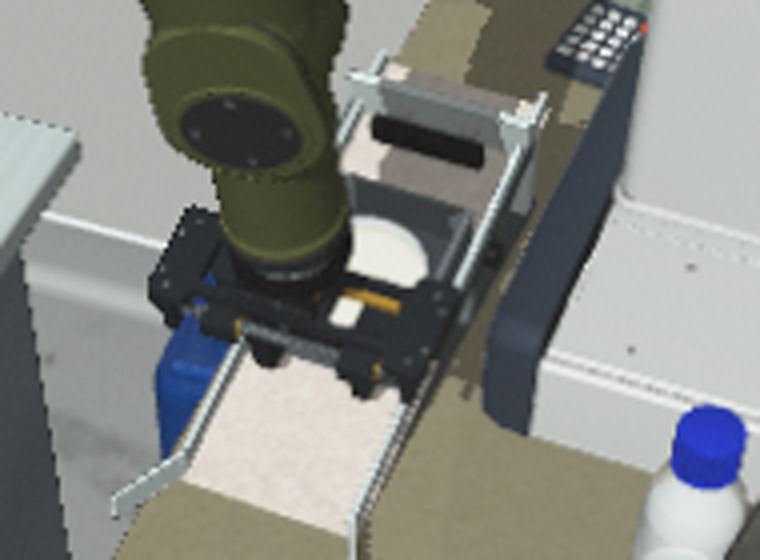

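```bash
python3 -m inch '[[0,0,3,0,0,0],[0,0,3,0,0,0],[0,0,3,0,0,0],[0,0,3,0,0,0],[0,0,3,0,0,0]]'; python3 -m inch '[[0,0,3,0,0,0],[0,0,3,0,0,0],[0,0,3,0,0,0]]';python3 -m inch '[[0,0,2,0,0,0],[0,0,2,0,0,0],[0,0,2,0,0,0]]';python3 -m inch '[[0,0,1,0,0,0],[0,0,1,0,0,0],[0,0,1,0,0,0]]'
```

```text
clock: 10.82
tool_pos: [0.4325, -0.0431, 0.0462]
eef_rot: [-0.609, 0.017, -0.022, 0.793]
contact_force: [-0.9, -2.7, -2.5]
opening: 0.635
clock: 11.07
tool_pos: [0.4331, -0.0344, 0.0486]
eef_rot: [-0.609, 0.017, -0.022, 0.793]
contact_force: [-0.3, -2.6, -2.0]
opening: 0.635
clock: 11.32
tool_pos: [0.4334, -0.0287, 0.0501]
eef_rot: [-0.609, 0.017, -0.022, 0.793]
contact_force: [-0.5, -2.1, -3.1]
opening: 0.636
clock: 11.57
tool_pos: [0.4335, -0.026, 0.0508]
eef_rot: [-0.609, 0.017, -0.022, 0.793]
contact_force: [0.4, -2.5, -2.9]
opening: 0.636
```

```bash
for i in 1; do :; done; python3 -m inch '[[0,0,1,0,0,0],[0,0,1,0,0,0],[0,0,1,0,0,0],[0,0,1,0,0,0]]'; python3 -m inch '[[0,0,1,0,0,0],[0,0,1,0,0,0]]';python3 -m inch '[[0,0,1,0,0,0],[0,0,1,0,0,0]]';python3 -m inch '[[0,0,1,0,0,0],[0,0,1,0,0,0]]'; python3 - <<'E'
from h import *
from plant import r
s=r.get_state();goal(s,(0.4235,-.1464,.0),87.2,15)
for n in("top","side"):
    d=r.snapshot(n);np.savez(n+"7.npz",**d)
    crop(d,*((80,180,270,320) if n=="top" else (200,50,390,190)),4,f"pics/{n}7.png")
E
```

```text
clock: 11.9
tool_pos: [0.4338, -0.0221, 0.0518]
eef_rot: [-0.609, 0.017, -0.022, 0.793]
contact_force: [-0.0, -2.1, -2.4]
opening: 0.634
clock: 12.07
tool_pos: [0.4339, -0.0201, 0.0524]
eef_rot: [-0.609, 0.017, -0.022, 0.793]
contact_force: [-1.0, -2.6, -2.8]
opening: 0.637
clock: 12.23
tool_pos: [0.434, -0.0181, 0.0529]
eef_rot: [-0.609, 0.017, -0.022, 0.793]
contact_force: [0.5, -3.2, -2.9]
opening: 0.636
clock: 12.4
tool_pos: [0.4341, -0.0162, 0.0534]
eef_rot: [-0.609, 0.017, -0.022, 0.793]
contact_force: [-0.2, -2.3, -3.4]
opening: 0.638
zsign 1 rv [ 0.0009 -0.0068  0.0018] shift(tool axes) mm [  -3.3   17.9 -139.9] world shift [ -10.6 -130.2  -53.4]
```

View pics/top7.png

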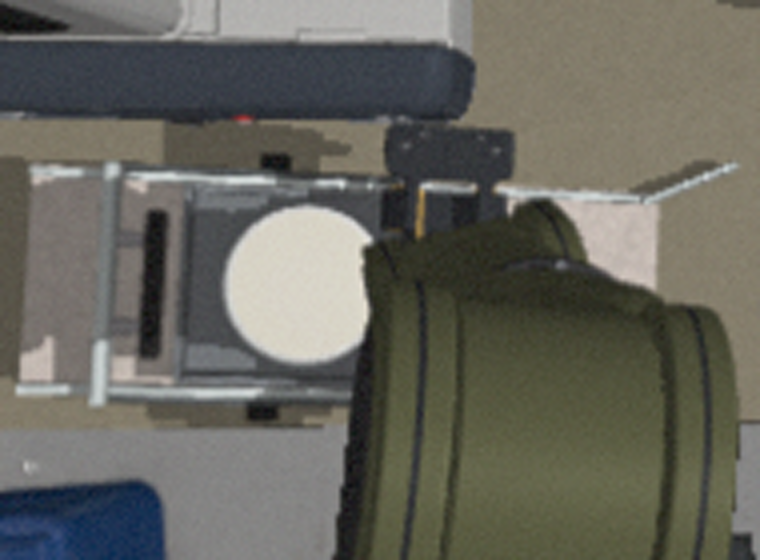

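View pics/side7.png

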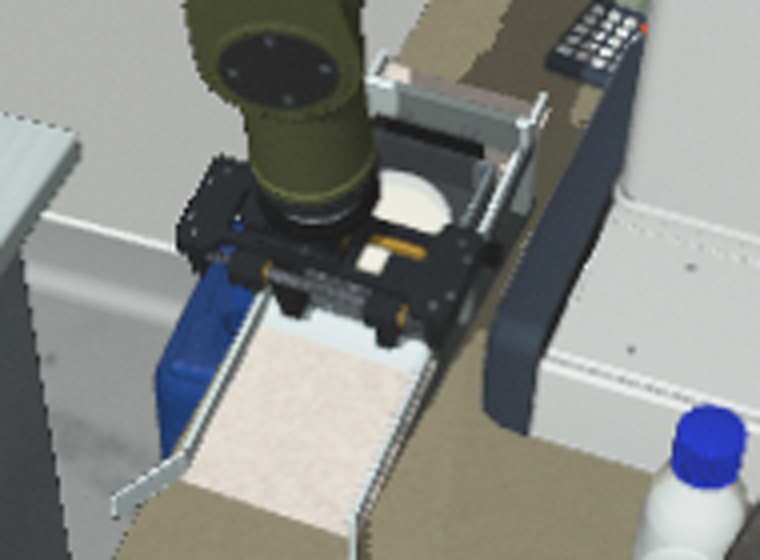

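Top crop: the crate's front rim is at about col 183 and the buffer face at about col 166, so roughly 10 mm remain. I'll creep from here.

```bash
python3 -m inch '[[0,0,1,0,0,0],[0,0,1,0,0,0]]'; python3 -m inch '[[0,0,1,0,0,0],[0,0,1,0,0,0]]';python3 -m inch '[[0,0,1,0,0,0]]';python3 -m inch '[[0,0,1,0,0,0]]';python3 -m inch '[[0,0,1,0,0,0]]'
```

```text
clock: 12.67
tool_pos: [0.4342, -0.0144, 0.0539]
eef_rot: [-0.609, 0.017, -0.022, 0.793]
contact_force: [-0.3, -2.2, -2.3]
opening: 0.633
clock: 12.83
tool_pos: [0.4343, -0.0124, 0.0544]
eef_rot: [-0.609, 0.017, -0.022, 0.793]
contact_force: [-0.7, -1.7, -2.3]
opening: 0.633
clock: 12.92
tool_pos: [0.4344, -0.0114, 0.0547]
eef_rot: [-0.609, 0.017, -0.022, 0.793]
contact_force: [-0.4, -2.3, -1.4]
opening: 0.634
clock: 13.0
tool_pos: [0.4344, -0.0105, 0.055]
eef_rot: [-0.609, 0.017, -0.022, 0.793]
contact_force: [-0.3, -3.1, -2.2]
opening: 0.638
clock: 13.08
tool_pos: [0.4345, -0.0095, 0.0552]
eef_rot: [-0.609, 0.017, -0.022, 0.793]
contact_force: [-0.2, -1.8, -1.6]
opening: 0.635
```

```bash
python3 -m inch '[[0,0,1,0,0,0]]'; python3 -m inch '[[0,0,1,0,0,0]]';python3 -m inch '[[0,0,1,0,0,0]]';python3 -m inch '[[0,0,1,0,0,0]]';python3 -m inch '[[0,0,1,0,0,0]]'; python3 - <<'E'
from h import *
from plant import r
for n in("top","side"):
    d=r.snapshot(n);np.savez(n+"8.npz",**d)
    crop(d,*((80,210,200,290) if n=="top" else (240,60,360,150)),6,f"pics/{n}8.png")
E
```

```text
clock: 13.17
tool_pos: [0.4345, -0.0085, 0.0555]
eef_rot: [-0.609, 0.017, -0.022, 0.793]
contact_force: [-0.3, -2.5, -1.8]
opening: 0.634
clock: 13.25
tool_pos: [0.4346, -0.0076, 0.0558]
eef_rot: [-0.609, 0.017, -0.022, 0.793]
contact_force: [0.6, -2.5, -2.3]
opening: 0.636
clock: 13.33
tool_pos: [0.4346, -0.007, 0.0559]
eef_rot: [-0.609, 0.017, -0.022, 0.793]
contact_force: [-0.5, -6.1, -3.3]
opening: 0.633
clock: 13.42
tool_pos: [0.4346, -0.0065, 0.0561]
eef_rot: [-0.609, 0.017, -0.022, 0.792]
contact_force: [-1.3, -5.7, -4.6]
opening: 0.633
clock: 13.5
tool_pos: [0.4346, -0.0058, 0.0562]
eef_rot: [-0.609, 0.018, -0.022, 0.792]
contact_force: [-0.5, -6.1, -3.9]
opening: 0.636
```

View pics/top8.png

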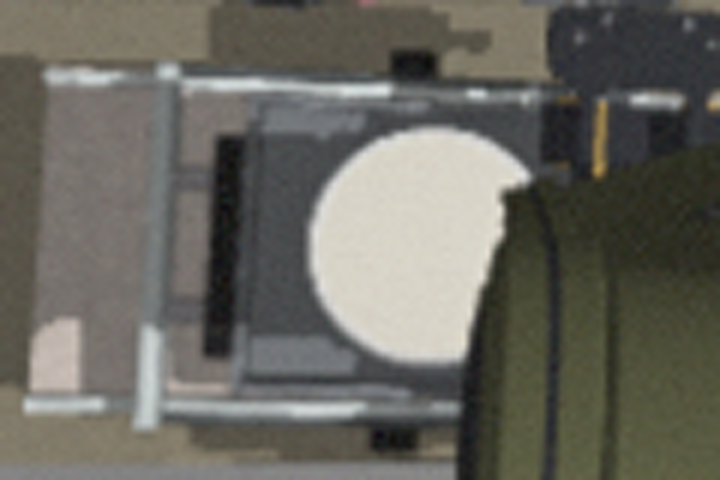

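View pics/side8.png

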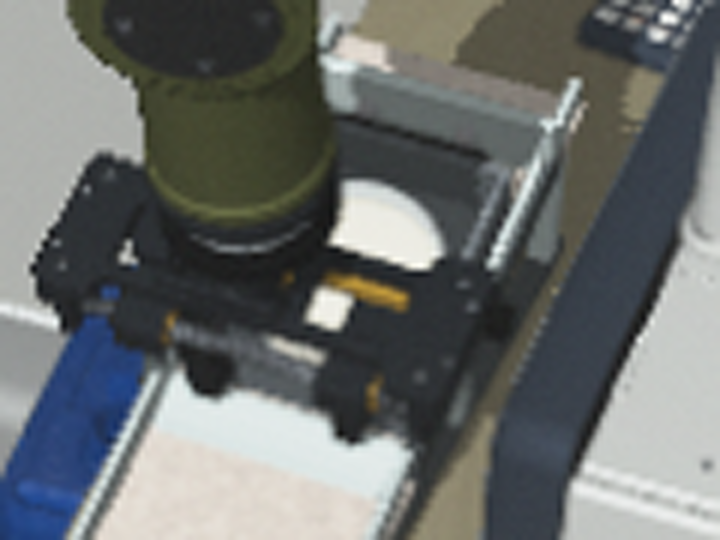

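The push rose by about 4 N at TCP s ≈ 150, and the top crop shows the front at the buffer (col ~240). That is the buffer contact, so the rear should be just past the lip. I'll press about 2 mm further, well under 25 N, ease the fingers down so friction doesn't hold the rear up, then back off.

```bash
python3 -m inch '[[0,0,1,0,0,0]]'; python3 -m inch '[[0,0,1,0,0,0],[0,0,0,0,0,0]]';python3 -m inch '[[0,1,0,0,0,0],[0,1,0,0,0,0]]';python3 -m inch '[[0,1,0,0,0,0],[0,1,0,0,0,0],[0,0,0,0,0,0]]'
```

```text
clock: 13.68
tool_pos: [0.4346, -0.0053, 0.0564]
eef_rot: [-0.61, 0.018, -0.022, 0.792]
contact_force: [-0.3, -7.3, -4.5]
opening: 0.635
clock: 13.85
tool_pos: [0.4347, -0.0045, 0.0567]
eef_rot: [-0.61, 0.018, -0.023, 0.792]
contact_force: [0.0, -7.0, -4.4]
opening: 0.637
clock: 14.02
tool_pos: [0.4347, -0.0041, 0.0551]
eef_rot: [-0.61, 0.018, -0.023, 0.792]
contact_force: [-1.1, -8.4, 4.0]
opening: 0.635
clock: 14.27
tool_pos: [0.4347, -0.0035, 0.0531]
eef_rot: [-0.61, 0.018, -0.023, 0.792]
contact_force: [0.1, -8.0, -0.9]
opening: 0.632
```

```bash
python3 -m inch '[[0,0,-1,0,0,0],[0,0,-1,0,0,0]]'; python3 -m inch '[[0,0,-1,0,0,0],[0,0,-1,0,0,0]]';python3 -m inch '[[0,0,-1,0,0,0],[0,0,-1,0,0,0]]';python3 -m inch '[[0,0,-1,0,0,0],[0,0,-1,0,0,0]]';python3 -m inch '[[0,0,-2,0,0,0],[0,0,-2,0,0,0]]'
```

```text
clock: 14.43
tool_pos: [0.4348, -0.0045, 0.0528]
eef_rot: [-0.609, 0.017, -0.022, 0.792]
contact_force: [-0.0, -4.6, 2.1]
opening: 0.637
clock: 14.6
tool_pos: [0.4348, -0.0057, 0.0523]
eef_rot: [-0.609, 0.017, -0.022, 0.793]
contact_force: [-0.5, -3.3, 0.9]
opening: 0.635
clock: 14.77
tool_pos: [0.4349, -0.0067, 0.0518]
eef_rot: [-0.608, 0.016, -0.022, 0.793]
contact_force: [0.1, 0.0, 0.8]
opening: 0.635
clock: 14.93
tool_pos: [0.4347, -0.0087, 0.0512]
eef_rot: [-0.608, 0.017, -0.022, 0.793]
contact_force: [0.4, -0.9, -0.4]
opening: 0.635
clock: 15.1
tool_pos: [0.4343, -0.0131, 0.05]
eef_rot: [-0.609, 0.017, -0.022, 0.793]
contact_force: [-0.3, -0.1, -0.2]
opening: 0.632
```

The force fell to zero within a few mm, so the crate now rests on something other than the fingers. Backing well clear to look.

```bash
python3 -m inch '[[0,0,-5,0,0,0],[0,0,-10,0,0,0],[0,-10,-20,0,0,0],[0,-20,-30,0,0,0],[0,-30,-30,0,0,0],[0,-30,-30,0,0,0],[0,-30,-30,0,0,0],[0,-20,-30,0,0,0],[0,0,-30,0,0,0],[0,0,0,0,0,0],[0,0,0,0,0,0]]'; python3 - <<'E'
from h import *
from plant import r
for n in("top","side"):
    d=r.snapshot(n);np.savez(n+"9.npz",**d)
    crop(d,*((80,205,260,295) if n=="top" else (220,60,360,160)),(4.4 if n=="top" else 5.5),f"pics/{n}9.png")
E
```

```text
clock: 16.02
tool_pos: [0.4193, -0.2576, 0.1279]
eef_rot: [-0.609, 0.019, -0.024, 0.793]
contact_force: [-0.5, 0.9, 0.5]
opening: 0.634
```

View pics/top9.png

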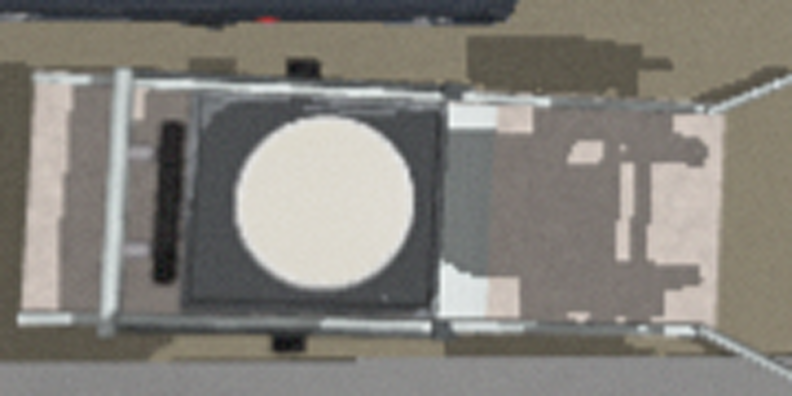

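View pics/side9.png

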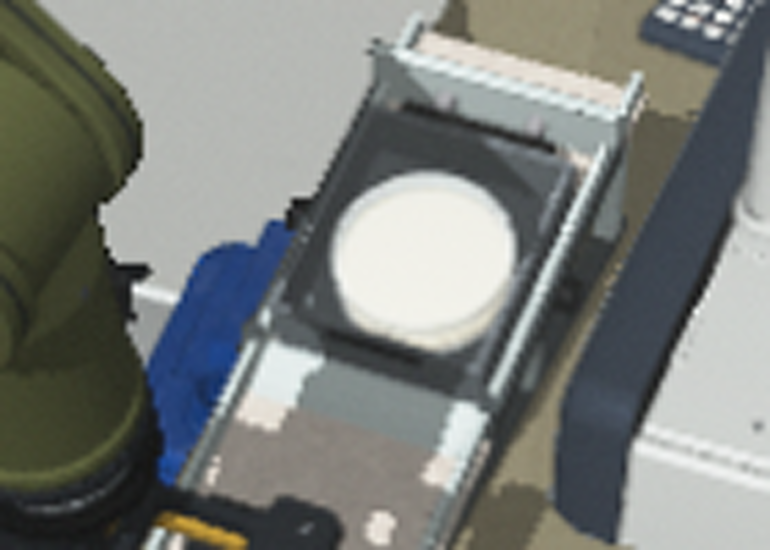

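The top crop shows the crate's rear rim at col ~442, right behind the fully visible lip bar (445–488), with a gap to the buffer and the plates inside. I'll check numerically that it lies flat and stays put, with a short wait.

```bash
python3 -m inch '[[0,0,0,0,0,0],[0,0,0,0,0,0],[0,0,0,0,0,0],[0,0,0,0,0,0],[0,0,0,0,0,0],[0,0,0,0,0,0],[0,0,0,0,0,0],[0,0,0,0,0,0],[0,0,0,0,0,0],[0,0,0,0,0,0],[0,0,0,0,0,0],[0,0,0,0,0,0]]'; python3 - <<'E'
from h import *
from plant import r
a=load("top9.npz");b=r.snapshot("top")
D=np.abs(a["img"].astype(int)-b["img"]).max(2)[215:280,100:250];print("changed px",(D>40).sum())
def fit(d,uv):
    P=depth(d,uv);A=np.c_[P[:,:2],np.ones(len(P))];k=np.ones(len(P),bool)
    for _ in range(5):
        co=np.linalg.lstsq(A[k],P[k,2],rcond=None)[0];e=A@co-P[:,2];k=abs(e)<.006
    return co,np.degrees(np.arctan(co[1])),k.sum(),e[k].std()
t0=load("top0.npz")
deck=fit(t0,[(u,v) for v in range(235,273) for u in list(range(126,178))+list(range(196,238))])
hsv=cv2.cvtColor(b["img"],cv2.COLOR_RGB2HSV)
ys,xs=np.mgrid[0:420,0:560];c=((xs-153.5)**2+(ys-251)**2<17**2)
for nm,d in(("t9",a),("now",b)):
    P=fit(d,np.c_[xs[c],ys[c]]);print(nm,"lid pitch",P[1],P[2:],"deck pitch",deck[1])
    x,y=depth(d,[(153,251)])[0][:2]
    print(" lid height over deck mm (expect 34):",1e3*((P[0]-deck[0])@[x,y,1])*np.cos(np.radians(15)))
crop(b,80,205,260,295,4.4,"pics/top10.png");cv2.imwrite("pics/top10full.png",b["img"][:,:,::-1])
s=r.snapshot("side");cv2.imwrite("pics/side10full.png",s["img"][:,:,::-1])
# rear rim & front rim distance along slope
m=np.array([.4235,-.1464,0]);al=np.radians(15);n=np.array([0,-np.sin(al),np.cos(al)])
cc=lambda p:(np.array(p)/4.4+[80,205]-.39)
for nm,p,h in(("rear rim",(442,200),.04),("front rim",(190,200),.04),("buffer",(184,200),.031),("lip face top",(446,200),.006)):
    print(nm,1e3*((plane(b,[cc(p)],n=n,p0=m+n*h)-m)@[0,np.cos(al),np.sin(al)]))
E
```

```text
clock: 17.12
tool_pos: [0.4207, -0.2548, 0.1287]
eef_rot: [-0.609, 0.017, -0.022, 0.793]
contact_force: [0.4, -0.3, -0.7]
opening: 0.637
changed px 217
t9 lid pitch 14.454351483299464 (np.int64(890), np.float64(0.002242230370449179)) deck pitch 15.011144897943277
 lid height over deck mm (expect 34): 34.1876284839062
now lid pitch 14.312943447822216 (np.int64(892), np.float64(0.0022817613680715444)) deck pitch 15.011144897943277
 lid height over deck mm (expect 34): 34.19620568813067
rear rim [156.63545274]
front rim [283.31304693]
buffer [286.68159443]
lip face top [152.5087291]
```

View pics/side10full.png

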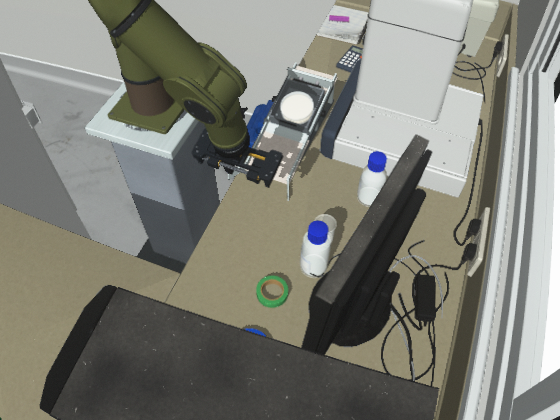

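The lid is 34.2 mm above the deck (34 expected; about 37 if the rear were still on the lip). Its pitch is about 14.4°, matching the deck's 15° within noise. The rear rim is uphill of the lip face. Handing in.

```bash
python3 - <<'E'
from plant import r
print(r.finish_job())
E
```

```text
the job is handed in; nothing more can be done
None
```

The crate is on the ramp with its trailing edge behind the lip, and it stayed there when I backed the fingers off. I handed the job in at about 17 s of the 64 s allowed.

**What I did:** I pushed the crate's rear wall with both fingers, straightened it by about 10°, centred it in the flare and slid it up the deck. From there I crept 1 mm at a time until the push rose at the buffer. The highest force I read at the ends of the moves from half-way up was about 8.5 N. I then eased the fingers down so the rear edge could drop, and the push fell to zero as I backed off.

**Last checks:**
- **Behind the lip:** the rear rim measures about 156 mm up the deck against about 153 mm for the lip's face.
- **Lying flat:** the top plate's lid is 34.2 mm above the deck, where 34 mm is expected. Its pitch measured about 14.4° against the deck's 15.0°, which is within depth noise; it would be about 12.4° if the rear were still on the lip.
- **Staying put:** lid height and pitch were unchanged about a second later. 217 pixels in that region did change between the two pictures. I put this down to the arm's moving shadow and didn't check further.
- **Plates and bench:** the upper plate is in the crate, and its lid height shows the lower one is still under it. I moved nothing else on the bench on purpose, and the bottle and tape look undisturbed in the last picture.

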